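Count three lens holders into the optics kit tray

ROBOT

A 6-joint arm with a two-finger parallel gripper is mounted at the origin on the work surface. World frame = base frame: x ahead of the robot, y to its left, z up, the work surface at z = 0. Lengths are in m, angles in rad, forces in N, time in s.
With the tool pointing down it reaches from about 0.35 to 0.975 m from the base axis. Payload 4.9 kg.
Tool frame: the origin (TCP) lies at the very end of the fingers, on their centre line; the grasp point (between the pads) lies ctrl.hold_point_z behind it (ctrl.hold_point_z is the distance from the TCP to the grasp point, in m); z points along the fingers, y is the line along which they close (so a half turn about z gives the same grasp; the last joint's range is limited). The gripper opens to 85 mm and grips with 20 to 120 N. Pads are 22 mm wide; open, the fingers measure 114 mm over their backs; the gripper's body (76 mm by 85 mm) begins 54 mm behind the grasp point. The pads swing forward as they close: fully open they stand 13 mm farther back than shut.
Start: joints at [1.164, 0.053, 1.613, -0, 1.476, -0.119], TCP at [0.177, 0.599, 0.231] pointing down, gripper open.
Joint ranges: [-3.01, 3.01], [-1.01, 2.22], [0.06, 2.58], [-1.02, 4.17], [0.09, 2.62], [-3.14, 3.14]. Speed limits (rad/s): [2.57, 2.57, 3.14, 3.14, 3.14, 3.14].

INTERFACE

Orientations are given as a rotation vector (axis times angle).
In Python, from station import ctrl gives the robot as it stands. The module is installed in compiled form; this text tells all that it offers.
- The arm moves only by the tool jog_arm, never from a script. Its argument "deltas" is a list of rows, each a list of 3 entries, a list of its own where there are three numbers: the closure, from -1 (fully open) to 1 (shut), then the shift along the world's x, y, z scaled (see below), then the turn, a rotation vector about the world's x, y, z scaled (see below). A call has 1 to 12 rows; each row is the pose to reach, as a shift and turn from the pose commanded when the call began, turning the shorter way round; what a row does not reach only later rows make up. The controller multiplies each number of a shift by 0.4 m and each number of a turn by 180 degrees. A row lasts 1/12 s, in which the tool goes at most 41.7 mm and 7.16 degrees, less where a joint would pass 70% of its speed; a pose out of reach is approached as far as the arm can. A call with a number of a shift or a turn outside -1 to 1 is refused whole. A call with a gripper value outside its range is refused whole. The fingers move at their own pace and stop on an object; "squeeze" is the grip in N (left out, the last holds). Time passes only in rows, so rows that repeat a pose let the fingers close. It gives the time, the measured TCP pose, the force, the opening and the grip force at its end, in the units of the state.
- ctrl.get_obs(): the state, without advancing time (a new reading comes with each control period).
- ctrl.get_image(name): name is "scene" or "top"; returns the picture (400x640x3 uint8, red, green, blue); there is no depth.
- ctrl.get_calibration(name): a dict with "K" (3x3 intrinsics, pixels), "extrinsics" (4x4, takes a point from world to camera coordinates). Camera axes: x right, y down, z forward; pixel columns grow to the right and rows downward; lengths in m; the calibration is good to about 2 mm. A picture is of the moment at which its call begins. get_calibration takes no time and is no camera call.
- ctrl.finish_job(): hands the job in; it is judged then, once.
The state is a dict: "t": time; "q": joint angles; "dq": joint speeds; "effort": joint torques, N m; "tool_pos": TCP position; "tool_rot": TCP orientation; "contact_force": force on the tool from outside, world axes, zero at the start; "wrist_torque": the same for the moment, N m; "opening": finger opening in m; "grip_force": force on a finger pad.
Only numpy, scipy, OpenCV 4.12 (cv2) and the standard library are available. Lean on these libraries where they do the work, as an engineer would, in place of code of your own. Each camera call takes 0.05 s, during which the arm holds its last target. There are 200 camera calls.

TASK

Make up a student kit: lay exactly three of the four lens holders flat in the grey tray, side by side and straight along it, each with its lens at the blue end. Set them down with the hand, never drop them, and leave the fourth lens holder, the white screen and the multimeter where they lie.

Things in the scene. Friction and masses are not known exactly. Their poses are not given: they have to be found in the camera images.
- lens_1: One of four identical lens holders, lying flat: round black disc 60 mm across, 12 thick, pale blue glass in its middle, on a round aluminium stem 12 mm thick; 140 mm long in all, 0.12 kg. Origin: middle of its length, underside. x runs along the stem to the lens: disc at x = 8 to 68 mm, bare stem -72 to 8 mm, axis 6 mm up. It balances near x = 7 mm; grip the stem near the disc (x about -12 mm).
- lens_1_glass (a point): Centre of the disc of lens_1 (at x = +38 mm, 6 mm above its underside).
- lens_2: One of four identical lens holders, lying flat: round black disc 60 mm across, 12 thick, pale blue glass in its middle, on a round aluminium stem 12 mm thick; 140 mm long in all, 0.12 kg. Origin: middle of its length, underside. x runs along the stem to the lens: disc at x = 8 to 68 mm, bare stem -72 to 8 mm, axis 6 mm up. It balances near x = 7 mm; grip the stem near the disc (x about -12 mm).
- lens_2_glass (a point): Centre of the disc of lens_2 (at x = +38 mm, 6 mm above its underside).
- lens_3: One of four identical lens holders, lying flat: round black disc 60 mm across, 12 thick, pale blue glass in its middle, on a round aluminium stem 12 mm thick; 140 mm long in all, 0.12 kg. Origin: middle of its length, underside. x runs along the stem to the lens: disc at x = 8 to 68 mm, bare stem -72 to 8 mm, axis 6 mm up. It balances near x = 7 mm; grip the stem near the disc (x about -12 mm).
- lens_3_glass (a point): Centre of the disc of lens_3 (at x = +38 mm, 6 mm above its underside).
- lens_4: One of four identical lens holders, lying flat: round black disc 60 mm across, 12 thick, pale blue glass in its middle, on a round aluminium stem 12 mm thick; 140 mm long in all, 0.12 kg. Origin: middle of its length, underside. x runs along the stem to the lens: disc at x = 8 to 68 mm, bare stem -72 to 8 mm, axis 6 mm up. It balances near x = 7 mm; grip the stem near the disc (x about -12 mm).
- lens_4_glass (a point): Centre of the disc of lens_4 (at x = +38 mm, 6 mm above its underside).
- screen: Not a lens: a white square plate (60 x 60 x 12 mm) with a thin red cross, on an aluminium stem like those of the lens holders, 140 mm long, lying flat. Origin: middle of its length, on the underside; x points along the stem towards the plate. A bystander.
- tray: Shallow open grey kit tray, fixed to the bench: 180 mm (x) by 280 mm (y), walls 25 mm high and 5 mm thick, floor 5 mm thick; the inside is 170 x 270 mm. No dividers. Origin: centre of its underside on the bench; the wall at its +x end, 280 mm long, is blue, with a blue band on the floor beside it. Lens holders lie along x, side by side across y.
- meter: Blue hand-held multimeter lying on its back, 150 (x) x 75 (y) x 41 mm high (0.4 kg). Origin: centre of its underside. A bystander.
There are look-alikes about, which are no part of the job. What is shaped like the lens_3 but purple is not meant.

How it is judged:
By the outcome, as a careful person would: the job done as asked, in the order asked, and still so for the second after the job is handed in, with the robot touching nothing.
It also fails if it takes over 72 s, if anything falls off the work surface, if the arm or the gripper's body presses on something with over 40 N, if the wrist force passes 120 N, or if a joint passes its speed limit or range.

## Working session

There is one attempt and no reset: what is moved stays moved. The work goes in short steps, Python scripts to look and compute and a tool call to move; the robot and the scene stay as the last step left them, time stands still between calls to the robot, and variables do not carry over. Pictures are saved under pics/ and viewed, at most 10 in all, crops included, and the job is handed in when it is done.

Besides the shell and the picture viewer there is one more tool, called after ">>>" by a JSON object that holds its "op" and its "data". jog_arm: Moves the arm, as the interface text tells. Its arguments: {"type":"object","properties":{"deltas":{"type":"array","items":{"type":"array"}},"squeeze":{"type":"number"}},"required":["deltas"]}

```bash
mkdir -p pics; python3 - <<'E'
from station import ctrl
import cv2,numpy as np
np.set_printoptions(precision=4,suppress=True)
for n in("top","scene"):
    im=ctrl.get_image(n); cv2.imwrite(f"pics/{n}0.png",im[:,:,::-1])
    c=ctrl.get_calibration(n); print(n,c["K"],c["extrinsics"])
o=ctrl.get_obs(); print(o,ctrl.hold_point_z)
E
```

```text
top [[514.4038   0.     322.4143]
 [  0.     514.4038 196.6247]
 [  0.       0.       1.    ]] [[ 0.0047 -1.      0.0061 -0.0564]
 [-0.9951 -0.0053 -0.0989  0.589 ]
 [ 0.099  -0.0056 -0.9951  1.2154]
 [ 0.      0.      0.      1.    ]]
scene [[421.7153   0.     325.1518]
 [  0.     421.7153 200.8641]
 [  0.       0.       1.    ]] [[-0.8211  0.5705  0.0145  0.4888]
 [ 0.4287  0.6334 -0.6441 -0.2024]
 [-0.3767 -0.5227 -0.7648  1.2082]
 [ 0.      0.      0.      1.    ]]
{'t': 0.1, 'q': array([ 1.164 ,  0.0533,  1.6142,  0.    ,  1.476 , -0.119 ]), 'dq': array([-0.001 , -0.0028, -0.0021, -0.0021,  0.0022,  0.0007]), 'effort': array([  0.0002, -39.4906, -37.1361,  -0.0001,   0.0039,   0.    ]), 'tool_pos': array([0.1772, 0.5988, 0.2302]), 'tool_rot': array([-0.4504, -3.1086,  0.0029]), 'contact_force': array([ 0.2169, -0.053 , -0.2897]), 'wrist_torque': array([-0.053 , -0.0614, -0.046 ]), 'grip_force': 0.0, 'opening': 0.0854271705110833} 0.0187
```

View pics/top0.png

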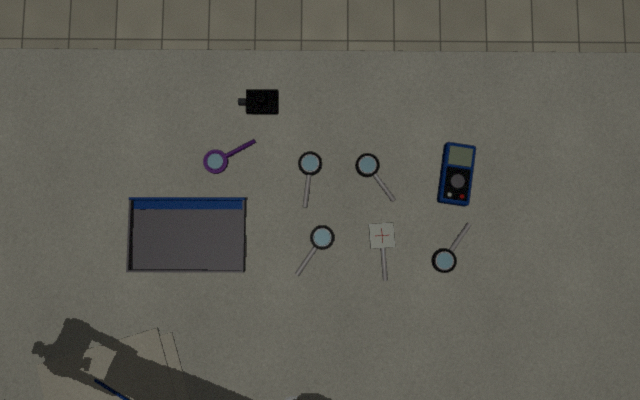

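View pics/scene0.png

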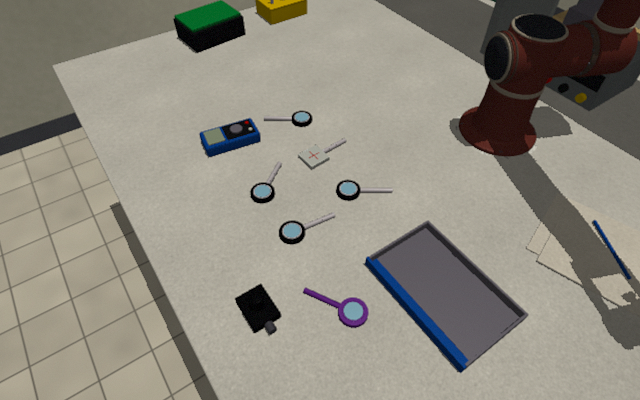

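The top view shows black-ringed lens candidates at (310,163), (368,165), (322,237) and (444,260). The purple look-alike is at (215,161), the screen at (382,236), the meter at (458,174) and the tray at about (187,234), blue end up (+x). The four black-ringed ones fit the description; I'll measure them and confirm in a crop.

```bash
cat > h.py <<'E'
import cv2,numpy as np
from station import ctrl
np.set_printoptions(precision=4,suppress=True)
def ray(n,uv,z):
    c=ctrl.get_calibration(n);K=c["K"];T=c["extrinsics"];R=T[:3,:3]
    C=-R.T@T[:3,3]; d=R.T@np.linalg.solve(K,[uv[0],uv[1],1.]); return C+d*(z-C[2])/d[2]
def proj(n,p):
    c=ctrl.get_calibration(n);q=c["K"]@(c["extrinsics"]@np.r_[p,1])[:3];return q[:2]/q[2]
def lenses(im,roi):  # pale glass blobs ringed by black, with the stem axis
    g=cv2.cvtColor(im,cv2.COLOR_BGR2GRAY); hsv=cv2.cvtColor(im,cv2.COLOR_BGR2HSV)
    m=cv2.inRange(hsv,(80,40,90),(110,255,255)); x0,y0,x1,y1=roi
    k=np.zeros_like(m);k[y0:y1,x0:x1]=m[y0:y1,x0:x1]
    n,l,s,c=cv2.connectedComponentsWithStats(k); out=[]
    dev=np.abs(g.astype(float)-cv2.medianBlur(g,31)); yy,xx=np.indices(g.shape)
    for i in range(1,n):
        if s[i,4]<150: continue
        r=np.hypot(xx-c[i][0],yy-c[i][1]); sel=((r>17)&(r<46)&(dev>14)).astype(np.uint8)
        n2,l2,s2,_=cv2.connectedComponentsWithStats(sel); j=1+np.argmax(s2[1:,4])
        pts=np.argwhere(l2==j)[:,::-1]; out.append((c[i],s[i,4],pts))
    return out
E
python3 - <<'E'
from h import *
im=cv2.imread("pics/top0.png"); hsv=cv2.cvtColor(im,cv2.COLOR_BGR2HSV)
for u in[(310,163),(322,237),(206,165)]: print(u,hsv[u[1],u[0]])
vis=im.copy()
for c,a,p in lenses(im,(270,140,480,300)):
    G=ray("top",c,.011); w=np.array([ray("top",q,.009) for q in p])[:,:2]
    vx,vy,_,_=cv2.fitLine(p.astype(np.float32),2,0,.01,.01).ravel()
    d=G[:2]-w.mean(0); ang=np.arctan2(d[1],d[0]); L=np.linalg.norm(w-G[:2],axis=1).max()
    e=np.linalg.svd(w-w.mean(0))[2][0]; e*=np.sign(e@d)
    print(c,a,len(p),"G",G,"yaw",np.degrees([ang,np.arctan2(e[1],e[0])]),"tip dist(.110)",L)
    for q in p: vis[q[1],q[0]]=(0,0,255)
m=cv2.inRange(hsv,(100,120,40),(125,255,255)); m[:,280:]=0;m[300:]=0
r=cv2.boundingRect(m);print("blue",r)
for u in[(128,197),(246,197)]: print(ray("top",u,.025))
for u in[(127,271),(245,271)]: print(ray("top",u,.025))
cv2.imwrite("pics/crop.png",cv2.resize(vis[130:300,280:480],None,fx=3.5,fy=3.5,interpolation=2))
cv2.imwrite("pics/crop_tray.png",cv2.resize(im[185:285,115:260],None,fx=5,fy=5,interpolation=2))
E
```

```text
(310, 163) [ 95  59 113]
(322, 237) [ 94  53 120]
(206, 165) [139 139  77]
[309.5266 162.6864] 169 57 G [ 0.6752 -0.0213  0.011 ] yaw [-3.1047 -9.0702] tip dist(.110) 0.1108194780951218
[367.0941 164.3118] 170 72 G [ 0.6719 -0.1637  0.011 ] yaw [35.2427 41.1227] tip dist(.110) 0.11065538506502687
[321.7614 237.    ] 176 41 G [ 0.4922 -0.0524  0.011 ] yaw [-30.52   -34.2435] tip dist(.110) 0.10829332871942876
[444.1934 260.1989] 181 60 G [ 0.4374 -0.3501  0.011 ] yaw [148.647  144.2808] tip dist(.110) 0.10988587570414673
blue (129, 198, 116, 11)
[0.5863 0.4175 0.025 ]
[0.5878 0.1319 0.025 ]
[0.4087 0.4124 0.025 ]
[0.4099 0.1308 0.025 ]
```

View pics/crop.png

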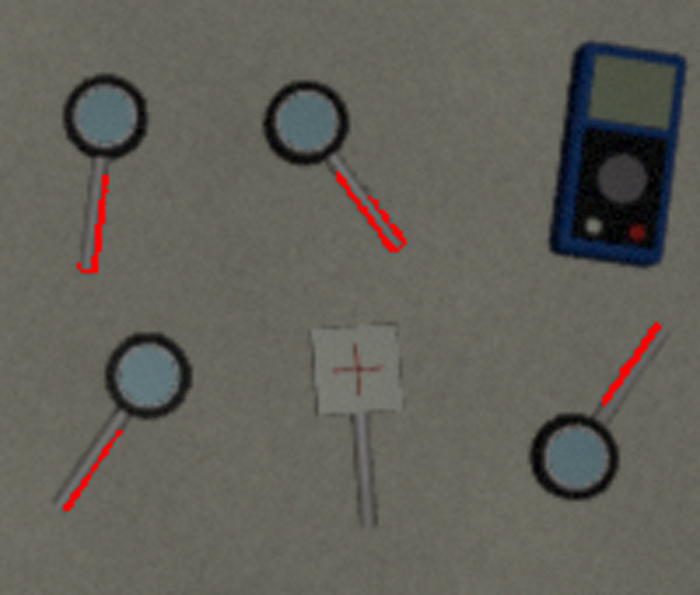

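View pics/crop_tray.png

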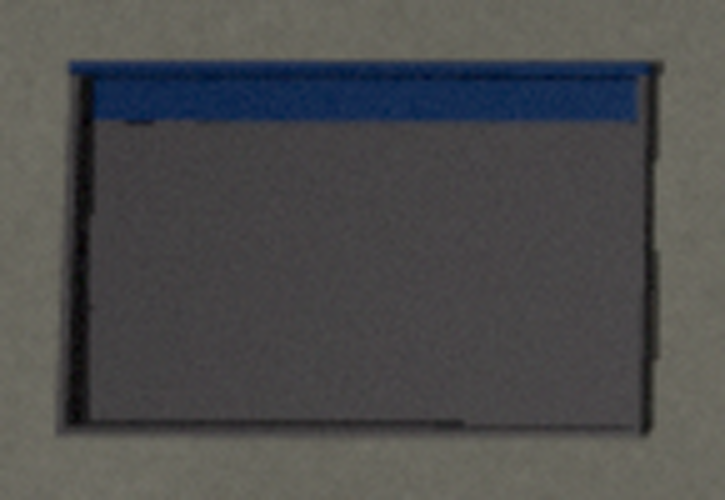

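The crop confirms four black-ringed glass lens holders, with stem tips at crop (87,268), (397,245), (62,505) and (662,330). The screen and meter are clearly different things. The tray is nearly axis-aligned, with its blue wall at top (129,198)–(247,198). Next I'll refine the stem axes and the tray.

```bash
cat >> h.py <<'E'
def stem_yaw(im,c,a0):
    """stem axis: low-saturation (aluminium) pixels near the rough line, in world; returns yaw deg"""
    hsv=cv2.cvtColor(cv2.GaussianBlur(im,(3,3),0),cv2.COLOR_BGR2HSV); G=ray("top",c,.011)[:2]
    pts=[]
    for s in np.arange(.034,.106,.002):
        best=[]
        for t in np.arange(-.016,.0161,.001):
            a=np.radians(a0); p=G-s*np.array([np.cos(a),np.sin(a)])+t*np.array([-np.sin(a),np.cos(a)])
            u=proj("top",np.r_[p,.009]); v=cv2.getRectSubPix(hsv[:,:,1],(1,1),tuple(map(float,u)))[0,0]; best.append((float(v),t,p))
        w=np.array([b[0] for b in best]); w=np.clip(np.median(np.r_[w[:6],w[-6:]])-8-w,0,None)
        if w.sum()>5: pts.append(np.r_[s,(w*[b[1] for b in best]).sum()/w.sum()])
    pts=np.array(pts); k,b=np.polyfit(pts[:,0],pts[:,1],1)
    return G,a0-np.degrees(np.arctan((pts[:,0]*pts[:,1]).sum()/(pts[:,0]**2).sum())),a0-np.degrees(np.arctan(k)),b,len(pts)
E
python3 - <<'E'
from h import *
im=cv2.imread("pics/top0.png")
for c,t in[((309.53,162.69),(87,268)),((367.09,164.31),(397,245)),((321.76,237.),(62,505)),((444.19,260.2),(662,330))]:
    T=ray("top",(280+t[0]/3.5-.36,130+t[1]/3.5-.36),.009)[:2]; G=ray("top",c,.011)[:2]; d=G-T
    a=np.degrees(np.arctan2(d[1],d[0])); print("hand",a,np.hypot(*d),stem_yaw(im,c,a))
for n,roi in(("top",(115,185,260,220)),("scene",(355,245,480,375))):
    im=cv2.imread(f"pics/{n}0.png");hsv=cv2.cvtColor(im,cv2.COLOR_BGR2HSV)
    m=cv2.inRange(hsv,(105,120,30),(125,255,255)); k=0*m; x0,y0,x1,y1=roi;k[y0:y1,x0:x1]=m[y0:y1,x0:x1]
    q=cv2.findNonZero(k)
    if n=="top":
        for e,f,z in(("outer",np.min,.025),("bandin",np.max,.005)):
            P=np.array([ray(n,(u,f(np.where(k[:,u])[0])+(-.5 if f is np.min else .5)),z)[:2] for u in range(136,242)])
            s,b=np.polyfit(P[:,1],P[:,0],1); print(n,e,"x at y=.275",s*.275+b,"yaw",np.degrees(-np.arctan(s)))
        ys=cv2.boundingRect(k);print(ys,ray(n,(ys[0]-.5,199),.025),ray(n,(ys[0]+ys[2]-.5,199),.025))
    else:
        b=cv2.boxPoints(cv2.minAreaRect(q));
        h=cv2.convexHull(q)[:,0]; print(cv2.approxPolyDP(h,4,True)[:,0]); [print(p,ray(n,p,.025),ray(n,p,0)) for p in cv2.approxPolyDP(h,4,True)[:,0].astype(float)]
im=cv2.imread("pics/scene0.png");hsv=cv2.cvtColor(im,cv2.COLOR_BGR2HSV)
m=cv2.inRange(hsv,(80,40,90),(110,255,255));m[:,240:][:,125:]=0;m[:100]=0;m[250:]=0
n,l,s,c=cv2.connectedComponentsWithStats(m)
for i in range(1,n):
    if s[i,4]>60: print("scene glass",c[i],s[i,4],ray("scene",c[i],.011))
E
```

```text
hand -6.150888732791098 0.10841799746862463 (array([ 0.6752, -0.0213]), np.float64(-5.852040423674026), np.float64(-5.395098177693556), np.float64(0.0006014475873162759), 35)
hand 36.1841283094098 0.10804889776489425 (array([ 0.6719, -0.1636]), np.float64(36.40907959651474), np.float64(36.37842127020071), np.float64(-4.01054386418676e-05), 35)Traceback (most recent call last):
  File "<stdin>", line 5, in <module>
  File "h.py", line 29, in stem_yaw
    u=proj("top",np.r_[p,.009]); v=cv2.getRectSubPix(hsv[:,:,1],(1,1),tuple(map(float,u)))[0,0]; best.append((float(v),t,p))
  File "h.py", line 8, in proj
    c=ctrl.get_calibration(n);q=c["K"]@(c["extrinsics"]@np.r_[p,1])[:3];return q[:2]/q[2]
ValueError: time passes only in moves, steps and waits
```

```bash
sed -i 's/ctrl.get_calibration(n)/cal(n)/; s/^np.set_print.*/&\nimport functools\ncal=functools.cache(ctrl.get_calibration)/' h.py
cat > m.py <<'E'
from h import *
im=cv2.imread("pics/top0.png")
for c,t in[((309.53,162.69),(87,268)),((367.09,164.31),(397,245)),((321.76,237.),(62,505)),((444.19,260.2),(662,330))]:
    T=ray("top",(280+t[0]/3.5-.36,130+t[1]/3.5-.36),.009)[:2]; G=ray("top",c,.011)[:2]; d=G-T
    a=np.degrees(np.arctan2(d[1],d[0])); print("hand",a,np.hypot(*d),*stem_yaw(im,c,a))
for n,roi in(("top",(115,185,260,220)),("scene",(355,245,480,375))):
    im=cv2.imread(f"pics/{n}0.png");hsv=cv2.cvtColor(im,cv2.COLOR_BGR2HSV)
    m=cv2.inRange(hsv,(105,120,30),(125,255,255)); k=0*m; x0,y0,x1,y1=roi;k[y0:y1,x0:x1]=m[y0:y1,x0:x1]
    q=cv2.findNonZero(k)
    if n=="top":
        for e,f,z in(("outer",np.min,.025),("bandin",np.max,.005)):
            P=np.array([ray(n,(u,f(np.where(k[:,u])[0])+(-.5 if f is np.min else .5)),z)[:2] for u in range(136,242)])
            s,b=np.polyfit(P[:,1],P[:,0],1); print(n,e,"x at y=.275",s*.275+b,"yaw",np.degrees(-np.arctan(s)))
        ys=cv2.boundingRect(k);print(ys,ray(n,(ys[0]-.5,199),.025),ray(n,(ys[0]+ys[2]-.5,199),.025))
    else:
        h=cv2.approxPolyDP(cv2.convexHull(q),4,True)[:,0].astype(float)
        for p in h: print(p,ray(n,p,.025),ray(n,p,0))
m=cv2.inRange(hsv,(80,40,90),(110,255,255));m[:,365:]=0;m[:100]=0;m[250:]=0
n,l,s,c=cv2.connectedComponentsWithStats(m)
for i in range(1,n):
    if s[i,4]>60: print("scene glass",c[i],s[i,4],ray("scene",c[i],.011))
E
python3 m.py
```

```text
hand -6.150888732791098 0.10841799746862463 [ 0.6752 -0.0213] -5.852040423674026 -5.395098177693556 0.0006014475873162759 35
hand 36.1841283094098 0.10804889776489425 [ 0.6719 -0.1636] 36.40907959651474 36.37842127020071 -4.01054386418676e-05 35
hand -33.26991175124492 0.10697980916914727 [ 0.4922 -0.0524] -34.08676844369113 -34.49914883665089 -0.0005418225496105121 36
hand 144.76803917723666 0.10834179951412279 [ 0.4374 -0.3501] 145.31528534286272 143.66258519928846 -0.0021709669306092068 36
top outer x at y=.275 0.5857882651191726 yaw 0.30288574986013295
top bandin x at y=.275 0.5605771841427255 yaw 0.29536443807309665
(129, 198, 116, 11) [0.5814 0.4161 0.025 ] [0.5829 0.1354 0.025 ]
[461. 371.] [0.5936 0.4186 0.025 ] [0.5822 0.4166 0.    ]
[365. 264.] [0.5977 0.1496 0.025 ] [0.5864 0.1388 0.    ]
[367. 257.] [0.5835 0.1384 0.025 ] [0.5717 0.1272 0.    ]
[377. 259.] [0.569  0.1543 0.025 ] [0.5567 0.1436 0.    ]
[467. 360.] [0.5703 0.4112 0.025 ] [0.5581 0.4089 0.    ]
scene glass [301.3548 116.3011] 93 [ 0.4359 -0.3501  0.011 ]
scene glass [226.5246 137.3508] 305 [ 0.6552 -0.3876  0.011 ]
scene glass [347.9504 187.773 ] 141 [ 0.4904 -0.0524  0.011 ]
scene glass [261.9861 190.4375] 144 [ 0.6703 -0.1633  0.011 ]
scene glass [291.5114 230.0568] 176 [ 0.6739 -0.0209  0.011 ]
```

Both views agree to about 1.5 mm, and the sizes check (tip distance ≈ 0.108, tray 0.281 wide). The tray centre is about (0.496, 0.2755) with yaw ≈ 0.3°. I'll use lenses A (0.6745,-0.0211, -5.7°), B (0.671,-0.1634, 36.4°) and C (0.4913,-0.0524, -34.1°), and leave D at (444,260). A goes first.

>>> {"op": "jog_arm", "data": {"deltas": [[0, [0.56, -0.77, 0], [0, 0, 0.03]], [0, [0.56, -0.77, 0], [0, 0, 0.06]], [0, [0.56, -0.77, 0], [0, 0, 0.06]], [0, [0.56, -0.77, 0], [0, 0, 0.06]], [0, [0.56, -0.77, 0], [0, 0, 0.06]], [0, [0.56, -0.77, 0], [0, 0, 0.06]], [0, [0.56, -0.77, 0], [0, 0, 0.06]], [0, [0.56, -0.77, 0], [0, 0, 0.06]], [0, [0.56, -0.77, 0], [0, 0, 0.06]], [0, [0.56, -0.77, 0], [0, 0, 0.06]], [0, [0.56, -0.77, 0], [0, 0, 0.06]]], "squeeze": 40}}

```text
t: 1.02
tool_pos: [0.4024, 0.2894, 0.2309]
tool_rot: [-0.163, -3.137, 0.001]
contact_force: [-0.2, 0.7, -0.2]
opening: 0.0431
grip_force: 0.0
```

>>> {"op": "jog_arm", "data": {"deltas": [[0, [0.56, -0.768, -0.3], [0, 0, 0]], [0, [0.56, -0.768, -0.3], [0, 0, 0]], [0, [0.56, -0.768, -0.3], [0, 0, 0]], [0, [0.56, -0.768, -0.3], [0, 0, 0]], [0, [0.56, -0.768, -0.3], [0, 0, 0]], [0, [0.56, -0.768, -0.3], [0, 0, 0]], [0, [0.56, -0.768, -0.3], [0, 0, 0]], [0, [0.56, -0.768, -0.3], [0, 0, 0]], [0, [0.56, -0.768, -0.3], [0, 0, 0]], [0, [0.56, -0.768, -0.3], [0, 0, 0]], [0, [0.56, -0.768, -0.3], [0, 0, 0]], [0, [0.56, -0.768, -0.3], [0, 0, 0]]]}}

```text
t: 2.02
tool_pos: [0.6251, -0.0148, 0.11]
tool_rot: [-0.156, -3.135, -0.002]
contact_force: [-0.5, 0.1, 0.2]
opening: 0.0428
grip_force: 0.0
```

>>> {"op": "jog_arm", "data": {"deltas": [[0, [0, 0, -0.07], [0, 0, 0]], [0, [0, 0, -0.14], [0, 0, 0]], [0, [0, 0, -0.2], [0, 0, 0]], [0, [0, 0, -0.24], [0, 0, 0]], [0, [0, 0, -0.27], [0, 0, 0]], [0, [0, 0, -0.27], [0, 0, 0]], [0, [0, 0, -0.27], [0, 0, 0]]]}}

```text
t: 2.6
tool_pos: [0.6251, -0.0145, 0.0035]
tool_rot: [-0.153, -3.137, -0.0]
contact_force: [0.0, 0.1, -0.6]
opening: 0.0428
grip_force: 0.0
```

>>> {"op": "jog_arm", "data": {"deltas": [[1, [0, 0, 0], [0, 0, 0]], [1, [0, 0, 0], [0, 0, 0]], [1, [0, 0, 0], [0, 0, 0]], [1, [0, 0, 0], [0, 0, 0]], [1, [0, 0, 0], [0, 0, 0]], [1, [0, 0, 0], [0, 0, 0]], [1, [0, 0, 0], [0, 0, 0]], [1, [0, 0, 0], [0, 0, 0]]]}}

```text
t: 3.27
tool_pos: [0.6269, -0.0159, 0.0054]
tool_rot: [0.156, 3.135, 0.0]
contact_force: [-0.6, 1.4, 7.4]
opening: 0.0097
grip_force: 39.3
```

>>> {"op": "jog_arm", "data": {"deltas": [[1, [0, 0, 0.03], [0, 0, 0]], [1, [0, 0, 0.08], [0, 0, 0]], [1, [0, 0, 0.14], [0, 0, 0]], [1, [0, 0, 0.2], [0, 0, 0]], [1, [0, 0, 0.25], [0, 0, 0]], [1, [0, 0, 0.27], [0, 0, 0]], [1, [0, 0, 0.27], [0, 0, 0]], [1, [0, 0, 0.27], [0, 0, 0]]]}}

```text
t: 3.93
tool_pos: [0.6251, -0.016, 0.1111]
tool_rot: [-0.156, -3.138, 0.0]
contact_force: [0.5, 0.5, -0.8]
opening: 0.0095
grip_force: 39.3
```

```bash
python3 - <<'E'
from h import *
a=[cv2.cvtColor(ctrl.get_image(n),cv2.COLOR_RGB2BGR) for n in("top","scene")]
for n,i in zip(("top","scene"),a): cv2.imwrite(f"pics/{n}1.png",i)
v=np.vstack([cv2.resize(a[0][110:230,240:400],None,fx=2.5,fy=2.5,interpolation=2)
 ,cv2.resize(a[1][120:240,220:380],None,fx=2.5,fy=2.5,interpolation=2)])
cv2.imwrite("pics/lift1.png",v); o=ctrl.get_obs();print(o["tool_pos"],o["opening"],o["contact_force"],o["wrist_torque"],o["grip_force"])
E
```

```text
[ 0.624  -0.0158  0.1092] 0.009689961683758921 [-0.4795 -0.5191 -1.5442] [ 0.0084 -0.0149  0.0237] 39.28581118583679
```

View pics/lift1.png

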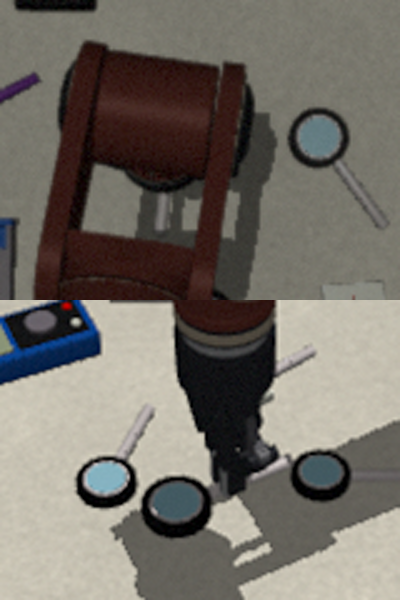

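The lens is held and level: the glass is at crop (175,505) and the stem passes through the pads. Moving it over the -y slot.

>>> {"op": "jog_arm", "data": {"deltas": [[1, [-0.02, 0.03, 0], [0, 0, 0.003]], [1, [-0.05, 0.08, 0], [0, 0, 0.005]], [1, [-0.09, 0.135, 0], [0, 0, 0.01]], [1, [-0.13, 0.2, 0], [0, 0, 0.015]], [1, [-0.17, 0.26, 0], [0, 0, 0.02]], [1, [-0.21, 0.32, 0], [0, 0, 0.025]], [1, [-0.25, 0.38, 0], [0, 0, 0.03]], [1, [-0.29, 0.435, 0], [0, 0, 0.033]], [1, [-0.325, 0.49, 0], [0, 0, 0.033]], [1, [-0.345, 0.52, 0], [0, 0, 0.033]], [1, [-0.352, 0.53, 0], [0, 0, 0.033]], [1, [-0.352, 0.53, 0], [0, 0, 0.033]]]}}

```text
t: 5.03
tool_pos: [0.4829, 0.1969, 0.11]
tool_rot: [0.011, -3.139, 0.001]
contact_force: [0.8, -1.1, -1.4]
opening: 0.0094
grip_force: 39.3
```

>>> {"op": "jog_arm", "data": {"deltas": [[1, [0, 0, -0.04], [0, 0, 0]], [1, [0, 0, -0.09], [0, 0, 0]], [1, [0, 0, -0.14], [0, 0, 0]], [1, [0, 0, -0.18], [0, 0, 0]], [1, [0, 0, -0.21], [0, 0, 0]], [1, [0, 0, -0.225], [0, 0, 0]], [1, [0, 0, -0.235], [0, 0, 0]], [1, [0, 0, -0.24], [0, 0, 0]], [1, [0, 0, -0.24], [0, 0, 0]], [1, [0, 0, -0.24], [0, 0, 0]]]}}

```text
t: 5.87
tool_pos: [0.4854, 0.1962, 0.0162]
tool_rot: [-0.007, 3.14, 0.001]
contact_force: [-0.0, 0.4, -0.3]
opening: 0.0095
grip_force: 39.3
```

```bash
python3 - <<'E'
from h import *
a=[cv2.cvtColor(ctrl.get_image(n),cv2.COLOR_RGB2BGR) for n in("top","scene")]
for n,i in zip(("top","scene"),a): cv2.imwrite(f"pics/{n}2.png",i)
v=np.vstack([cv2.resize(a[0][180:280,115:265],None,fx=3,fy=3,interpolation=2)
 ,cv2.resize(a[1][200:300,350:500],None,fx=3,fy=3,interpolation=2)])
cv2.imwrite("pics/place1.png",v); o=ctrl.get_obs();print(o["tool_pos"],o["opening"],o["contact_force"],o["wrist_torque"],o["grip_force"])
E
```

```text
[0.4854 0.1963 0.0163] 0.009662564283904187 [ 0.2371  0.0325 -1.3465] [-0.0108  0.0299  0.0072] 39.27348017692566
```

View pics/place1.png

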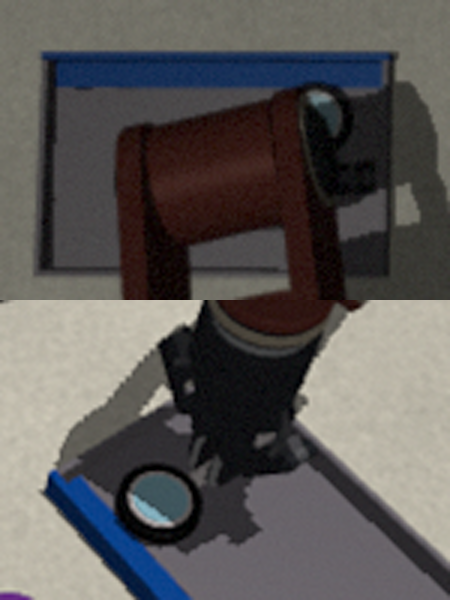

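The lens hangs level just above the tray floor at the -y slot, with the disc by the blue band. I'll lower it by feel.

>>> {"op": "jog_arm", "data": {"deltas": [[1, [0, 0, -0.005], [0, 0, 0]], [1, [0, 0, -0.01], [0, 0, 0]], [1, [0, 0, -0.0125], [0, 0, 0]], [1, [0, 0, -0.0125], [0, 0, 0]], [1, [0, 0, -0.0125], [0, 0, 0]]]}}

```text
t: 6.38
tool_pos: [0.4847, 0.1961, 0.0105]
tool_rot: [-0.007, 3.141, 0.0]
contact_force: [-0.8, -0.5, 0.7]
opening: 0.0094
grip_force: 39.4
```

>>> {"op": "jog_arm", "data": {"deltas": [[1, [0, 0, -0.0025], [0, 0, 0]], [1, [0, 0, -0.0025], [0, 0, 0]], [1, [0, 0, -0.0025], [0, 0, 0]]]}}

```text
t: 6.63
tool_pos: [0.4847, 0.1961, 0.0104]
tool_rot: [0.007, -3.141, 0.0]
contact_force: [-5.6, -0.7, 8.1]
opening: 0.0097
grip_force: 40.1
```

>>> {"op": "jog_arm", "data": {"deltas": [[0.5, [0, 0, 0.0015], [0, 0, 0]], [0.1, [0, 0, 0.0025], [0, 0, 0]], [0.1, [0, 0, 0.0025], [0, 0, 0]], [0.1, [0, 0, 0.0025], [0, 0, 0]], [0.1, [0, 0, 0.0025], [0, 0, 0]], [0.1, [0, 0, 0.05], [0, 0, 0]], [0.1, [0, 0, 0.13], [0, 0, 0]], [0.1, [0, 0, 0.2], [0, 0, 0]], [0.1, [0, 0, 0.25], [0, 0, 0]], [0.1, [0, 0, 0.25], [0, 0, 0]], [0.1, [0, 0, 0.25], [0, 0, 0]]]}}

```text
t: 7.55
tool_pos: [0.4856, 0.1963, 0.1107]
tool_rot: [-0.007, 3.139, 0.001]
contact_force: [-0.2, 0.7, -0.1]
opening: 0.0384
grip_force: 0.0
```

>>> {"op": "jog_arm", "data": {"deltas": [[0.1, [0.366, -0.972, 0], [0, 0, 0.201]], [0.1, [0.366, -0.972, 0], [0, 0, 0.201]], [0.1, [0.366, -0.972, 0], [0, 0, 0.201]], [0.1, [0.366, -0.972, 0], [0, 0, 0.201]], [0.1, [0.366, -0.972, 0], [0, 0, 0.201]], [0.1, [0.366, -0.972, 0], [0, 0, 0.201]], [0.1, [0.366, -0.972, 0], [0, 0, 0.201]], [0.1, [0.366, -0.972, 0], [0, 0, 0.201]], [0.1, [0.366, -0.972, 0], [0, 0, 0.201]], [0.1, [0.366, -0.972, 0], [0, 0, 0.201]], [0.1, [0.366, -0.972, 0], [0, 0, 0.201]], [0.1, [0.366, -0.972, 0], [0, 0, 0.201]]]}}

```text
t: 8.55
tool_pos: [0.6306, -0.1964, 0.1067]
tool_rot: [0.975, -2.984, -0.002]
contact_force: [-0.0, 0.3, 1.0]
opening: 0.0387
grip_force: 0.0
```

```bash
python3 - <<'E'
from h import *
im=cv2.cvtColor(ctrl.get_image("top"),cv2.COLOR_RGB2BGR);cv2.imwrite("pics/top3.png",im)
for c,a,p in lenses(im,(120,190,260,290)):
    G=ray("top",c,.016); print(c,a,G); 
    print(stem_yaw(im,c,0.))
o=ctrl.get_obs();print(o["tool_pos"],o["tool_rot"])
cv2.imwrite("pics/placed1.png",cv2.resize(im[185:285,115:260],None,fx=5,fy=5,interpolation=2))
E
```

```text
[192.7136 204.7688] 653 [0.5689 0.2626 0.016 ]Traceback (most recent call last):
  File "<stdin>", line 5, in <module>
  File "h.py", line 34, in stem_yaw
    pts=np.array(pts); k,b=np.polyfit(pts[:,0],pts[:,1],1)
                                      ~~~^^^^^
IndexError: too many indices for array: array is 1-dimensional, but 2 were indexed
```

```bash
sed -i 's/(80,40,90),(110,255,255)/(85,35,80),(103,110,255)/' h.py; python3 - <<'E'
from h import *
im=cv2.imread("pics/top3.png")
for c,a,p in lenses(im,(120,190,260,290)):
    print(c,a,ray("top",c,.016)); print(stem_yaw(im,c,0.))
cv2.imwrite("pics/placed1.png",cv2.resize(im[185:285,115:260],None,fx=5,fy=5,interpolation=2))
o=ctrl.get_obs();print(o["tool_pos"],o["tool_rot"])
E
```

```text
[219.8087 219.5355] 183 [0.5332 0.1958 0.016 ]Traceback (most recent call last):
  File "<stdin>", line 4, in <module>
  File "h.py", line 34, in stem_yaw
    pts=np.array(pts); k,b=np.polyfit(pts[:,0],pts[:,1],1)
                                      ~~~^^^^^
IndexError: too many indices for array: array is 1-dimensional, but 2 were indexed
```

The placed glass measures (0.533, 0.196) against the planned (0.534, 0.1955), so that one is good. Now picking up B.

>>> {"op": "jog_arm", "data": {"deltas": [[0.1, [0, 0, -0.07], [0, 0, 0]], [0.1, [0, 0, -0.14], [0, 0, 0]], [0.1, [0, 0, -0.2], [0, 0, 0]], [0.1, [0, 0, -0.24], [0, 0, 0]], [0.1, [0, 0, -0.26], [0, 0, 0]], [0.1, [0, 0, -0.26], [0, 0, 0]], [0.1, [0, 0, -0.26], [0, 0, 0]]]}}

```text
t: 9.18
tool_pos: [0.6305, -0.1916, 0.0049]
tool_rot: [0.983, -2.983, -0.002]
contact_force: [0.1, -0.6, 0.1]
opening: 0.0385
grip_force: 0.0
```

>>> {"op": "jog_arm", "data": {"deltas": [[1, [0, 0, 0], [0, 0, 0]], [1, [0, 0, 0], [0, 0, 0]], [1, [0, 0, 0], [0, 0, 0]], [1, [0, 0, 0], [0, 0, 0]], [1, [0, 0, 0], [0, 0, 0]], [1, [0, 0, 0], [0, 0, 0]], [1, [0, 0, 0], [0, 0, 0]], [1, [0, 0, 0], [0, 0, 0]]]}}

```text
t: 9.85
tool_pos: [0.6323, -0.1931, 0.0074]
tool_rot: [-0.981, 2.982, -0.002]
contact_force: [-1.1, 0.7, 5.3]
opening: 0.0085
grip_force: 39.3
```

>>> {"op": "jog_arm", "data": {"deltas": [[1, [0, 0, 0.03], [0, 0, 0]], [1, [0, 0, 0.08], [0, 0, 0]], [1, [0, 0, 0.14], [0, 0, 0]], [1, [0, 0, 0.2], [0, 0, 0]], [1, [0, 0, 0.25], [0, 0, 0]], [1, [0, 0, 0.26], [0, 0, 0]], [1, [0, 0, 0.26], [0, 0, 0]]]}}

```text
t: 10.43
tool_pos: [0.6322, -0.1934, 0.1119]
tool_rot: [-0.981, 2.981, -0.005]
contact_force: [0.7, 0.5, -2.6]
opening: 0.0084
grip_force: 38.1
```

>>> {"op": "jog_arm", "data": {"deltas": [[1, [-0.01, 0.03, 0], [0, 0, -0.005]], [1, [-0.025, 0.08, 0], [0, 0, -0.015]], [1, [-0.045, 0.14, 0], [0, 0, -0.025]], [1, [-0.065, 0.2, 0], [0, 0, -0.035]], [1, [-0.085, 0.265, 0], [0, 0, -0.045]], [1, [-0.105, 0.33, 0], [0, 0, -0.055]], [1, [-0.125, 0.395, 0], [0, 0, -0.065]], [1, [-0.145, 0.46, 0], [0, 0, -0.075]], [1, [-0.165, 0.525, 0], [0, 0, -0.085]], [1, [-0.183, 0.585, 0], [0, 0, -0.1]]]}}

```text
t: 11.27
tool_pos: [0.5555, 0.0427, 0.1068]
tool_rot: [0.5, -3.098, -0.002]
contact_force: [0.4, -0.0, -0.9]
opening: 0.008
grip_force: 38.2
```

>>> {"op": "jog_arm", "data": {"deltas": [[1, [-0.02, 0.065, 0], [0, 0, -0.015]], [1, [-0.04, 0.13, 0], [0, 0, -0.025]], [1, [-0.06, 0.195, 0], [0, 0, -0.035]], [1, [-0.08, 0.26, 0], [0, 0, -0.045]], [1, [-0.1, 0.325, 0], [0, 0, -0.055]], [1, [-0.12, 0.39, 0], [0, 0, -0.065]], [1, [-0.14, 0.455, 0], [0, 0, -0.075]], [1, [-0.16, 0.515, 0], [0, 0, -0.085]], [1, [-0.175, 0.565, 0], [0, 0, -0.095]], [1, [-0.183, 0.586, 0], [0, 0, -0.1]], [1, [-0.183, 0.586, 0], [0, 0, -0.1]]]}}

```text
t: 12.18
tool_pos: [0.4824, 0.2768, 0.107]
tool_rot: [0.016, -3.138, 0.002]
contact_force: [0.7, -0.4, -1.0]
opening: 0.0086
grip_force: 38.3
```

>>> {"op": "jog_arm", "data": {"deltas": [[1, [0, 0, -0.04], [0, 0, 0]], [1, [0, 0, -0.09], [0, 0, 0]], [1, [0, 0, -0.14], [0, 0, 0]], [1, [0, 0, -0.17], [0, 0, 0]], [1, [0, 0, -0.195], [0, 0, 0]], [1, [0, 0, -0.21], [0, 0, 0]], [1, [0, 0, -0.22], [0, 0, 0]], [1, [0, 0, -0.22], [0, 0, 0]], [1, [0, 0, -0.22], [0, 0, 0]]]}}

```text
t: 12.93
tool_pos: [0.4852, 0.2758, 0.0219]
tool_rot: [-0.012, 3.141, 0.001]
contact_force: [1.4, -0.1, -0.9]
opening: 0.0087
grip_force: 38.2
```

```bash
python3 - <<'E'
from h import *
a=[cv2.cvtColor(ctrl.get_image(n),cv2.COLOR_RGB2BGR) for n in("top","scene")]
t=cv2.imread("pics/top3.png")
for n,i in zip(("top","scene"),a): cv2.imwrite(f"pics/{n}4.png",i)
r=lambda i:cv2.resize(i,(600,300),interpolation=2)
cv2.imwrite("pics/place2.png",cv2.resize(np.vstack([t[185:285,110:270],a[1][215:315,350:510]]),None,fx=3,fy=3,interpolation=2))
o=ctrl.get_obs();print(o["tool_pos"],o["opening"],o["contact_force"],o["wrist_torque"],o["grip_force"])
E
```

```text
[0.4855 0.276  0.0224] 0.008396359348191398 [ 0.6569 -1.1271 -1.3042] [0.0195 0.0177 0.0034] 38.2339882850647
```

View pics/place2.png

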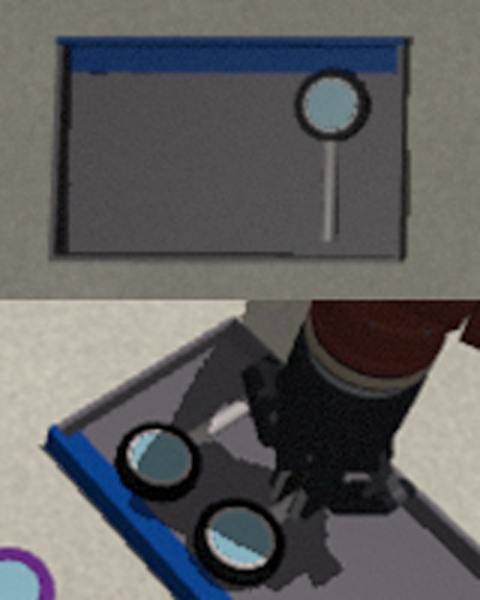

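The upper half shows the first lens straight in the tray, glass at the blue end. The lower half shows the second lens held level just above the floor of the middle slot. Lowering it.

>>> {"op": "jog_arm", "data": {"deltas": [[1, [0, 0, -0.01], [0, 0, 0]], [1, [0, 0, -0.02], [0, 0, 0]], [1, [0, 0, -0.0225], [0, 0, 0]], [1, [0, 0, -0.0225], [0, 0, 0]]]}}

```text
t: 13.37
tool_pos: [0.4847, 0.2758, 0.0125]
tool_rot: [-0.012, 3.141, 0.0]
contact_force: [0.0, -0.4, 1.6]
opening: 0.0089
grip_force: 38.7
```

>>> {"op": "jog_arm", "data": {"deltas": [[1, [0, 0, -0.0025], [0, 0, 0]], [1, [0, 0, -0.0025], [0, 0, 0]], [1, [0, 0, -0.0025], [0, 0, 0]]]}}

```text
t: 13.62
tool_pos: [0.4847, 0.2758, 0.0124]
tool_rot: [0.012, -3.141, 0.0]
contact_force: [-4.1, -0.2, 7.1]
opening: 0.0084
grip_force: 40.3
```

>>> {"op": "jog_arm", "data": {"deltas": [[1, [0, 0, -0.0025], [0, 0, 0]], [1, [0, 0, -0.0025], [0, 0, 0]], [1, [0, 0, -0.0025], [0, 0, 0]]]}}

```text
t: 13.87
tool_pos: [0.4847, 0.2758, 0.0123]
tool_rot: [0.012, -3.141, 0.001]
contact_force: [-6.5, -2.2, 13.7]
opening: 0.0084
grip_force: 41.8
```

>>> {"op": "jog_arm", "data": {"deltas": [[0.7, [0, 0, 0.004], [0, 0, 0]], [0.1, [0, 0, 0.005], [0, 0, 0]], [0.1, [0, 0, 0.005], [0, 0, 0]], [0.1, [0, 0, 0.005], [0, 0, 0]], [0.1, [0, 0, 0.005], [0, 0, 0]], [0.1, [0, 0, 0.05], [0, 0, 0]], [0.1, [0, 0, 0.13], [0, 0, 0]], [0.1, [0, 0, 0.2], [0, 0, 0]], [0.1, [0, 0, 0.25], [0, 0, 0]], [0.1, [0, 0, 0.25], [0, 0, 0]], [0.1, [0, 0, 0.25], [0, 0, 0]]]}}

```text
t: 14.78
tool_pos: [0.4855, 0.276, 0.1117]
tool_rot: [-0.012, 3.139, 0.002]
contact_force: [0.3, -0.6, -0.1]
opening: 0.0382
grip_force: 0.0
```

>>> {"op": "jog_arm", "data": {"deltas": [[0.1, [-0.086, -0.75, 0], [0, 0, -0.192]], [0.1, [-0.086, -0.75, 0], [0, 0, -0.192]], [0.1, [-0.086, -0.75, 0], [0, 0, -0.192]], [0.1, [-0.086, -0.75, 0], [0, 0, -0.192]], [0.1, [-0.086, -0.75, 0], [0, 0, -0.192]], [0.1, [-0.086, -0.75, 0], [0, 0, -0.192]], [0.1, [-0.086, -0.75, 0], [0, 0, -0.192]], [0.1, [-0.086, -0.75, 0], [0, 0, -0.192]], [0.1, [-0.086, -0.75, 0], [0, 0, -0.192]], [0.1, [-0.086, -0.75, 0], [0, 0, -0.192]]]}}

```text
t: 15.62
tool_pos: [0.4492, -0.0242, 0.1088]
tool_rot: [-0.924, -3.0, -0.001]
contact_force: [-0.4, 0.6, 0.3]
opening: 0.0386
grip_force: 0.0
```

```bash
python3 - <<'E'
from h import *
im=cv2.cvtColor(ctrl.get_image("top"),cv2.COLOR_RGB2BGR);cv2.imwrite("pics/top5.png",im)
for c,a,p in lenses(im,(120,190,260,290)): print(c,a,ray("top",c,.016))
o=ctrl.get_obs();print(o["tool_pos"],o["tool_rot"])
E
```

```text
[186.7377 219.0273] 183 [0.5341 0.2761 0.016 ]
[219.7363 219.5495] 182 [0.5332 0.1959 0.016 ]
[ 0.4495 -0.0235  0.1091] [-0.9211 -3.001  -0.0008]
```

>>> {"op": "jog_arm", "data": {"deltas": [[0.1, [0, 0, -0.07], [0, 0, 0]], [0.1, [0, 0, -0.14], [0, 0, 0]], [0.1, [0, 0, -0.2], [0, 0, 0]], [0.1, [0, 0, -0.24], [0, 0, 0]], [0.1, [0, 0, -0.26], [0, 0, 0]], [0.1, [0, 0, -0.272], [0, 0, 0]], [0.1, [0, 0, -0.272], [0, 0, 0]], [0.1, [0, 0, -0.272], [0, 0, 0]]]}}

```text
t: 16.33
tool_pos: [0.451, -0.0238, 0.0022]
tool_rot: [0.92, 3.003, 0.0]
contact_force: [0.1, -1.1, -0.4]
opening: 0.0385
grip_force: 0.0
```

>>> {"op": "jog_arm", "data": {"deltas": [[1, [0, 0, 0], [0, 0, 0]], [1, [0, 0, 0], [0, 0, 0]], [1, [0, 0, 0], [0, 0, 0]], [1, [0, 0, 0], [0, 0, 0]], [1, [0, 0, 0], [0, 0, 0]], [1, [0, 0, 0], [0, 0, 0]], [1, [0, 0, 0], [0, 0, 0]], [1, [0, 0, 0], [0, 0, 0]]]}}

```text
t: 17.0
tool_pos: [0.4514, -0.0245, 0.0029]
tool_rot: [0.921, 3.001, 0.001]
contact_force: [-1.2, 0.9, 6.1]
opening: 0.0101
grip_force: 39.4
```

B placed at glass (0.534, 0.276), also good. C is gripped; lifting and carrying it.

>>> {"op": "jog_arm", "data": {"deltas": [[1, [0, 0, 0.03], [0, 0, 0]], [1, [0, 0, 0.08], [0, 0, 0]], [1, [0, 0, 0.14], [0, 0, 0]], [1, [0, 0, 0.2], [0, 0, 0]], [1, [0, 0, 0.25], [0, 0, 0]], [1, [0, 0, 0.27], [0, 0, 0]], [1, [0, 0, 0.27], [0, 0, 0]]]}}

```text
t: 17.58
tool_pos: [0.4516, -0.0248, 0.1117]
tool_rot: [0.921, 2.999, 0.0]
contact_force: [0.3, 0.1, -1.3]
opening: 0.0103
grip_force: 39.1
```

>>> {"op": "jog_arm", "data": {"deltas": [[1, [0.003, 0.03, 0], [0, 0, 0.01]], [1, [0.01, 0.1, 0], [0, 0, 0.025]], [1, [0.018, 0.19, 0], [0, 0, 0.04]], [1, [0.026, 0.28, 0], [0, 0, 0.06]], [1, [0.034, 0.37, 0], [0, 0, 0.08]], [1, [0.042, 0.46, 0], [0, 0, 0.1]], [1, [0.05, 0.55, 0], [0, 0, 0.12]], [1, [0.058, 0.64, 0], [0, 0, 0.14]], [1, [0.066, 0.73, 0], [0, 0, 0.16]], [1, [0.074, 0.82, 0], [0, 0, 0.175]], [1, [0.082, 0.9, 0], [0, 0, 0.187]], [1, [0.0855, 0.95, 0], [0, 0, 0.191]]]}}

```text
t: 18.58
tool_pos: [0.4831, 0.358, 0.1068]
tool_rot: [0.012, -3.139, 0.001]
contact_force: [0.0, 0.2, -1.9]
opening: 0.0102
grip_force: 39.3
```

>>> {"op": "jog_arm", "data": {"deltas": [[1, [0, 0, 0], [0, 0, 0]], [1, [0, 0, -0.04], [0, 0, 0]], [1, [0, 0, -0.09], [0, 0, 0]], [1, [0, 0, -0.14], [0, 0, 0]], [1, [0, 0, -0.18], [0, 0, 0]], [1, [0, 0, -0.21], [0, 0, 0]], [1, [0, 0, -0.225], [0, 0, 0]], [1, [0, 0, -0.235], [0, 0, 0]], [1, [0, 0, -0.24], [0, 0, 0]], [1, [0, 0, -0.24], [0, 0, 0]]]}}

```text
t: 19.42
tool_pos: [0.4847, 0.3556, 0.0137]
tool_rot: [-0.007, 3.141, 0.0]
contact_force: [0.1, 0.2, -1.5]
opening: 0.01
grip_force: 39.3
```

>>> {"op": "jog_arm", "data": {"deltas": [[1, [0, 0, -0.0025], [0, 0, 0]], [1, [0, 0, -0.005], [0, 0, 0]], [1, [0, 0, -0.0075], [0, 0, 0]], [1, [0, 0, -0.0075], [0, 0, 0]]]}}

```text
t: 19.75
tool_pos: [0.4846, 0.3558, 0.0108]
tool_rot: [-0.007, 3.141, 0.0]
contact_force: [0.1, -0.5, -1.0]
opening: 0.0101
grip_force: 39.3
```

>>> {"op": "jog_arm", "data": {"deltas": [[1, [0, 0, -0.0025], [0, 0, 0]], [1, [0, 0, -0.005], [0, 0, 0]], [1, [0, 0, -0.005], [0, 0, 0]], [1, [0, 0, -0.005], [0, 0, 0]]]}}

```text
t: 20.08
tool_pos: [0.4843, 0.3557, 0.0084]
tool_rot: [0.007, -3.141, 0.0]
contact_force: [0.3, 0.2, -1.8]
opening: 0.0098
grip_force: 39.3
```

>>> {"op": "jog_arm", "data": {"deltas": [[1, [0, 0, -0.0025], [0, 0, 0]], [1, [0, 0, -0.0025], [0, 0, 0]], [1, [0, 0, -0.0025], [0, 0, 0]]]}}

```text
t: 20.33
tool_pos: [0.4845, 0.3558, 0.0079]
tool_rot: [-0.007, 3.141, 0.0]
contact_force: [-1.4, -0.5, 3.1]
opening: 0.01
grip_force: 39.6
```

Contact. Releasing, rising and clearing the view.

>>> {"op": "jog_arm", "data": {"deltas": [[0.5, [0, 0, 0.001], [0, 0, 0]], [0.1, [0, 0, 0.002], [0, 0, 0]], [0.1, [0, 0, 0.002], [0, 0, 0]], [0.1, [0, 0, 0.002], [0, 0, 0]], [0.1, [0, 0, 0.002], [0, 0, 0]], [0.1, [0, 0, 0.05], [0, 0, 0]], [0.1, [0, 0, 0.13], [0, 0, 0]], [0.1, [0, 0, 0.2], [0, 0, 0]], [0.1, [0, 0, 0.28], [0, 0, 0]], [0.1, [0, 0, 0.35], [0, 0, 0]], [0.1, [0, 0, 0.4], [0, 0, 0]], [0.1, [0, 0, 0.4], [0, 0, 0]]]}}

```text
t: 21.33
tool_pos: [0.4873, 0.3573, 0.174]
tool_rot: [-0.007, 3.132, 0.008]
contact_force: [1.0, 0.4, 0.6]
opening: 0.0385
grip_force: 0.0
```

>>> {"op": "jog_arm", "data": {"deltas": [[0.1, [-0.7, 0.5, 0], [0, 0, 0]], [0.1, [-0.7, 0.5, 0], [0, 0, 0]], [0.1, [-0.7, 0.5, 0], [0, 0, 0]], [0.1, [-0.7, 0.5, 0], [0, 0, 0]], [0.1, [-0.7, 0.5, 0], [0, 0, 0]], [0.1, [-0.7, 0.5, 0], [0, 0, 0]], [0.1, [-0.7, 0.5, 0], [0, 0, 0]], [0.1, [-0.7, 0.5, 0], [0, 0, 0]], [0.1, [-0.7, 0.5, 0], [0, 0, 0]], [0.1, [-0.7, 0.5, 0], [0, 0, 0]], [0.1, [-0.7, 0.5, 0], [0, 0, 0]]]}}

```text
t: 22.25
tool_pos: [0.2041, 0.5552, 0.1663]
tool_rot: [0.009, -3.141, 0.003]
contact_force: [-0.0, -0.4, 0.0]
opening: 0.0385
grip_force: 0.0
```

```bash
python3 - <<'E'
from h import *
im=cv2.cvtColor(ctrl.get_image("top"),cv2.COLOR_RGB2BGR);cv2.imwrite("pics/top6.png",im)
s=cv2.cvtColor(ctrl.get_image("scene"),cv2.COLOR_RGB2BGR)
for c,a,p in lenses(im,(120,190,260,290))+lenses(im,(280,140,435,300))+lenses(im,(400,230,480,300)): print(c,a,ray("top",c,.016))
cv2.imwrite("pics/final.png",np.vstack([cv2.resize(im[130:290,110:490],None,fx=2,fy=2,interpolation=2),cv2.resize(s[200:325,250:630],None,fx=2,fy=2,interpolation=2)]))
E
```

```text
[153.8087 219.0929] 183 [0.5335 0.356  0.016 ]
[186.7637 218.9945] 182 [0.5341 0.276  0.016 ]
[219.8172 219.586 ] 186 [0.5331 0.1957 0.016 ]
[444.2193 260.1765] 187 [ 0.4376 -0.349   0.016 ]
```

View pics/final.png

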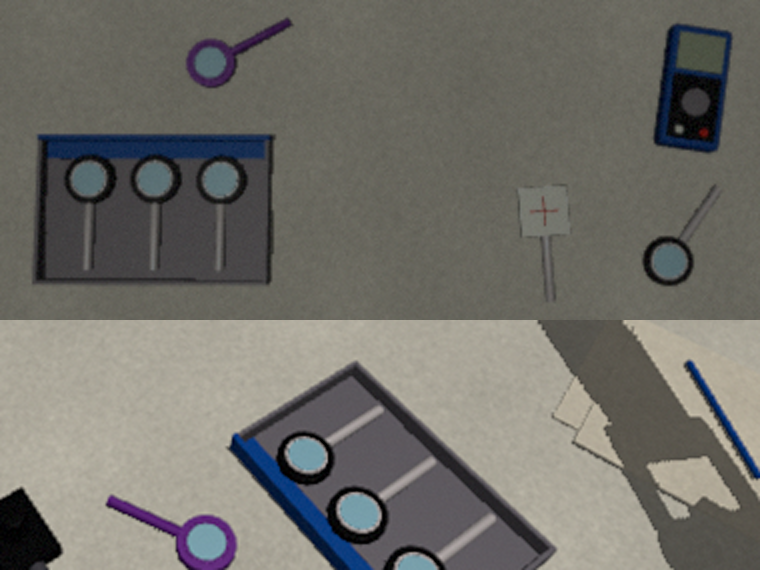

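All three lenses lie flat and parallel in the tray, with glasses at crop (90,180), (155,180) and (221,181) by the blue band. The fourth lens, screen and meter haven't moved.

```bash
python3 -c "
from station import ctrl
print(ctrl.finish_job())"
```

```text
the job is handed in; nothing more can be done
None
```

The job is handed in at about 22 s of the 72 s allowed: three lens holders lie flat and straight in the tray with their lenses at the blue end, and the fourth holder, the screen and the multimeter were left where they lay.

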